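# Index the die table of a badge press

### The arm

A 6-joint arm with a two-finger parallel gripper is mounted at the origin on the work surface. World frame = base frame: x ahead of the robot, y to its left, z up, the work surface at z = 0. Lengths are in mm, angles in degrees, forces in N, time in s.
With the tool pointing down it reaches from about 275 to 850 mm from the base axis. Payload 19 kg.
Tool frame: the origin (TCP) lies midway between the tips of the shut fingers; the grasp point (between the pads) lies 19 mm behind it; x points along the fingers, z is the direction in which the jaws open and shut, and the axes are right-handed (so a half turn about x gives the same grasp; the last joint's range is limited). The gripper opens to 85 mm and grips with 20 to 120 N. Pads are 22 mm wide; open, the fingers measure 114 mm over their backs; the gripper's body (76 mm by 85 mm) begins 54 mm behind the grasp point. The pads swing forward as they close: fully open they stand 13 mm farther back than shut.
Start: joints at [61.421, 8.623, 82.357, -0, 89.026, -7.678], TCP at [205.14, 537.129, 231.267] pointing down, gripper open.
Joint ranges: [-160.23, 160.23], [-39.13, 120.54], [6.94, 153.29], [-79.49, 259.48], [9.18, 160.14], [-161.06, 161.06]. Speed limits (degrees/s): [108.29, 108.29, 127.2, 172.46, 172.46, 172.46].

### API

Orientations are given as a 3x3 rotation matrix whose columns are the frame's x, y, z axes.
In Python, from plant import sensors, eyes, arm, finder gives the robot as it stands.
- The arm moves only by the tool drive_tool, never from a script. Its argument "targets" is a list of rows, each an object with "rot": the turn, a rotation vector about the tool's x, y, z in rad, a list of three; "linear": the shift along the tool's x, y, z in cm, a list of three; "gripper": the opening, from 0 (shut) to 1 (fully open). A call has 1 to 20 rows; each row is the pose to reach, as a shift and turn from the pose measured when the call began, along the tool's axes at that moment; what a row does not reach only later rows make up. A row lasts 1/10 s, in which the tool goes at most 50 mm and 8.59 degrees, less where a joint would pass 70% of its speed; a pose out of reach is approached as far as the arm can. A call with a gripper value outside its range is refused whole. The fingers move at their own pace and stop on an object; "newtons" is the grip in N (left out, the last holds). Time passes only in rows, so rows that repeat a pose let the fingers close. It gives the time, the measured TCP pose, the force and the opening at its end, in the units of the state.
- sensors.state(): the state, without advancing time (a new reading comes with each control period).
- eyes.get_image(name): name is "side" or "top" or "wrist"; returns (picture, depth): 420x560x3 uint8, red, green, blue; 420x560 float32, mm along the optical axis (not along the pixel's ray), 0 where there is no reading.
- eyes.camera_params(name): a dict with "vertical_fov" (degrees; the focal length in pixels is half the picture's height over the tangent of half this angle, whatever the lens; pixels are square), "cx", "cy" (the principal point, pixels), "dist_coeffs" ([k1, k2, p1, p2, k3] as OpenCV has them; the pictures are not rectified), "R" (3x3) and "t" (3): a world point X has camera coordinates R X + t. Camera axes: x right, y down, z forward; pixel columns grow to the right and rows downward; lengths in mm; the calibration is good to about 2 mm. A picture is of the moment at which its call begins: read the wrist's pose just before it. camera_params takes no time and is no camera call; for the wrist camera it gives the pose at the moment of the call.
- arm.hand_in(): hands the job in, once; it reports no verdict.
Trained networks look in the newest picture that a camera, given by its name, has taken for a name from the list of things; names that differ only in an ending like _2 or _b are one class to them, and where a whole thing is asked for, a point or a joint stands for the part that bears it (a point fixed in the world has none). Each returns a list of dicts, best first, with "p" (0 to 1); they miss things now and then, are a little off and sometimes report something else, mostly with a low value. They report only what shows in the picture. A call takes as long as a camera call. They do not tell look-alikes from the thing itself.
- finder.find_in(camera, target): "location" ([x, y, z] in mm, in world coordinates, good to about 4 mm: the middle of the surface that is visible of it).
- finder.silhouettes(camera, target): "pixels" (420x560 bool, what is visible of it).
The state is a dict: "time": time; "qpos": joint angles; "qd": joint speeds; "effort": joint torques, N m; "ee_pos": TCP position; "ee_rot": TCP orientation; "force": force on the tool from outside, world axes, zero at the start; "moment": the same for the moment, N m; "opening": finger opening in mm.
Only numpy, scipy, OpenCV 4.12 (cv2) and the standard library are available. Lean on these libraries where they do the work, as an engineer would, in place of code of your own. Each camera call takes 0.05 s, during which the arm holds its last target.

### The job

Bring the die that holds the domed badge shell under the ram of the badge press: with the fingertips press the indexing plunger down, swing the die table round with it held down, and let it spring up fully into the next hole, then move clear. Be gentle, lift nothing, do not touch the parts lying in the dies, and leave the things standing around the press where they are.

Things in the scene. Friction and masses are not known exactly. Their poses are not given: they have to be found in the camera images.
- axis (a point): Point on the upright turning axis of the die table, 52 mm above the work surface, at the upper face of its dark grey disc (260 mm diameter). The press is a black fixed frame; its axes: x from the turning axis towards the ram and column. The frame stands fixed, anywhere within some 100 mm by 200 mm and turned up to about 0.35 rad.
- ram (a point): Centre of the underside of the round steel ram (46 mm diameter, fixed), 112 mm above the work surface, hanging from the press head 94 mm from the turning axis. The column behind it and its lever reach 240 mm high; the plunger moves on the opposite side of the axis, where nothing stands above it.
- plunger_cup (a point): Centre of the floor of the plunger's dished steel head, 81 mm above the work surface when up. Flat floor 36 mm in diameter, surrounded by a rim 4 mm high and 4 mm thick (44 mm outside). The plunger stands in the table's projecting arm, 150 mm from the turning axis, opposite the middle die, and moves round with the table.
- plunger (a joint): Plunger travel, m: 0 fully up, 0.012 fully down. Spring: 4 N at the top, 9 N at the bottom. From below, its round-nosed collar (10 mm) sits in one of three 12 mm wide holes of the fixed light metal index plate; the table is free only when pressed beyond 0.010. Released between holes, it rests under the plate at about 0.010 and springs up by itself when moved over a hole.
- turntable (a joint): Angle of the die table, rad, anticlockwise from above positive. 0 at the start, the middle die under the ram, plunger in the middle hole; the other holes lie at +0.785 and -0.785; stops at +-0.85. About 1.5 N sideways at the plunger turns it when free; it stays where it is left.
- die_left (a point): Centre of the recess floor (65 mm above the work surface) of the die at +45 degrees (anticlockwise from the middle one as seen from above); turns with the table. Each die is a steel cup 68 mm outside, 53 mm inside, rim 74 mm above the work surface, 94 mm from the turning axis.
- die_mid (a point): The same for the middle, empty die, under the ram at the start.
- die_right (a point): The same for the die at -45 degrees (clockwise).
- shell: Domed solid-topped round badge shell, bare metal, 50 mm diameter, 11 mm high, lying loose in the left or the right die. Origin at the centre of its underside. Bringing it under the ram means turning the table clockwise if it is in the left die, anticlockwise if in the right.
- pinback: Open flat metal ring with a thin pin across it, 50 mm outside, 38 mm inside, 4 mm high, lying loose in the other outer die. Origin at the centre of its underside.
- tumbler: Blue drinking tumbler, 76 mm diameter, 100 mm high, standing about 235 mm to the left of the turning axis. Origin at the centre of its foot.
- spare_shell: A second domed shell, 50 mm diameter, 11 mm high, lying on the work surface to the right of the press. Origin at the centre of its underside.
- badge: A finished white badge, 54 mm diameter, 8 mm high, lying on the work surface to the right of the press. Origin at the centre of its underside.
Not all that is in view belongs to the job. What is shaped like the shell but blue is not meant. There is more than one size of the pinback; the job needs the larger.

How it is judged (in metres and radians):
On the way, in this order (a step that is already met when the one before it is completed fails the run):
1. the plunger is pressed down by the fingers, out of the middle hole, the table not yet turned (value of joint plunger above 0.0095 m and value of joint turntable between -0.35 and 0.35 rad and contact force between plunger and the fingers above 2 N), for 0.1 s.
2. the table is turned towards the next hole with the plunger held down ((value of joint turntable above 0.5 rad or value of joint turntable below -0.5 rad) and value of joint plunger above 0.0085 m and horizontal distance between shell and ram below 0.04 m), for 0.05 s.
At the end, for the whole second after the job is handed in: The domed shell lies flat in its die, within 7 mm of the ram's axis; the plunger is up within 3 mm, in the hole at +-0.785 rad (within 0.03 rad), the table at rest; the pin-back ring still lies in its die (8 mm) and the tumbler, spare shell and badge are within 15 mm of where they stood (horizontal distance between shell and ram below 0.007 m and value of joint plunger below 0.003 m and (value of joint turntable between 0.755 and 0.815 rad or value of joint turntable between -0.815 and -0.755 rad) and velocity of joint turntable between -0.03 and 0.03 rad/s and angle between shell's own z axis and vertical below 0.12 rad and height (world z) of shell between 0.061 and 0.069 m and (distance between pinback and die_left below 0.008 m or distance between pinback and die_right below 0.008 m) and distance of each of tumbler, spare_shell, badge from where it was at the start of the episode below 0.015 m); the robot touches nothing.
It fails at once if the plunger is forced, not pressed gently (contact force between plunger and the fingers above 60 N).
It fails at once if a part lying in a die is touched by the robot (contact force between any of shell, pinback and the fingers above 0.5 N or contact force between any of shell, pinback and the arm above 0.5 N).
It fails at once if a part is lifted out of its die (height (world z) of any of shell, pinback above 0.08 m).
It fails at once if something beside the press is lifted or pushed away (distance of any of tumbler, spare_shell, badge from where it was at the start of the episode above 0.025 m).
It also fails if it takes over 42 s, if anything falls off the work surface, if the arm or the gripper's body presses on something with over 40 N, if the wrist force passes 120 N, or if a joint passes its speed limit or range.

## Working session

There is one attempt and no reset: what is moved stays moved. The work goes in short steps, Python scripts to look and compute and a tool call to move; the robot and the scene stay as the last step left them, time stands still between calls to the robot, and variables do not carry over. Pictures are saved under pics/ and viewed, and the job is handed in when it is done.

Besides the shell and the picture viewer there is one more tool, called as name(argument=value, ...) on one line, values as JSON. drive_tool: Moves the arm, as the interface text tells. Its arguments: {"type":"object","properties":{"targets":{"type":"array"},"newtons":{"type":"number"}},"required":["targets"]}

```bash
ls; mkdir -p pics; cat > h.py <<'E'
import numpy as np,cv2
from plant import sensors,eyes,arm,finder
def K(p,h=420):
    f=h/2/np.tan(np.radians(p["vertical_fov"])/2)
    return np.array([[f,0,p["cx"]],[0,f,p["cy"]],[0,0,1.]])
def pix2world(p,uv,z=None,depth=None):
    """uv Nx2; either known world z or depth"""
    k=K(p);R=np.array(p["R"]);t=np.array(p["t"])
    n=cv2.undistortPoints(np.array(uv,float).reshape(-1,1,2),k,np.array(p["dist_coeffs"],float)).reshape(-1,2)
    d=np.c_[n,np.ones(len(n))]
    if depth is not None: return (d*np.array(depth).reshape(-1,1)-t)@R
    C=-R.T@t; dw=d@R
    return C+dw*((z-C[2])/dw[:,2])[:,None]
def proj(p,X):
    R=np.array(p["R"]);t=np.array(p["t"],float)
    return cv2.projectPoints(np.array(X,float).reshape(-1,1,3),cv2.Rodrigues(R)[0],t,K(p),np.array(p["dist_coeffs"],float))[0].reshape(-1,2)
E
python3 - <<'E'
from h import *
s=sensors.state();print(s)
for n in ["top","side","wrist"]:
    im,d=eyes.get_image(n);cv2.imwrite(f"pics/{n}0.png",im[...,::-1]);np.save(f"{n}0.npy",d)
    p=eyes.camera_params(n);print(n,p)
E
```

```text
pics
{'time': 0.0, 'qpos': array([ 6.14224569e+01,  8.64950673e+00,  8.23942729e+01, -9.08557548e-04,
        8.90277568e+01, -7.67800187e+00]), 'qd': array([ 0.04288286,  0.00053803, -0.00883565, -0.01792368,  0.03395017,
        0.00379983]), 'effort': array([-2.77505649e-03, -7.13034797e+01, -5.70875716e+01, -4.08411452e-04,
        8.46856332e-03, -3.10107865e-06]), 'ee_pos': array([205.01783773, 536.92222279, 230.6788201 ]), 'ee_rot': array([[-5.83315412e-04, -9.34207386e-01,  3.56729898e-01],
       [-1.10402003e-03,  3.56730342e-01,  9.34206746e-01],
       [-9.99999220e-01,  1.51100240e-04, -1.23946997e-03]]), 'force': array([ 0.50896745, -0.63344724, -0.2645449 ]), 'moment': array([0.00364046, 0.03837677, 0.00099914]), 'opening': 85.44943432563169}
top {'vertical_fov': 47.15017319395101, 'cx': 275.6134392764043, 'cy': 212.29509441101976, 'dist_coeffs': array([0.05343535, 0.        , 0.        , 0.        , 0.        ]), 'R': array([[ 2.85174605e-02, -9.99592980e-01, -7.92422229e-04],
       [-9.98884690e-01, -2.84673914e-02, -3.76693910e-02],
       [ 3.76315006e-02,  1.8657
[... 164 characters left out ...]
.07300494481518, 'dist_coeffs': array([-0.0444879,  0.       ,  0.       ,  0.       ,  0.       ]), 'R': array([[ 0.96170272, -0.27399108, -0.00753438],
       [-0.15172783, -0.50926652, -0.84712825],
       [ 0.22826858,  0.81582872, -0.53133507]]), 't': array([-583.41573929,  182.02210316,  952.45284538])}
wrist {'vertical_fov': 70.7435533134132, 'cx': 278.599277330909, 'cy': 206.28531914891263, 'dist_coeffs': array([-0.02177974,  0.        ,  0.        ,  0.        ,  0.        ]), 'R': array([[ 0.35578002,  0.93456479, -0.00303965],
       [ 0.89366562, -0.33925479,  0.29371407],
       [ 0.27346361, -0.10721403, -0.95588849]]), 't': array([-574.65689631,  -40.43665732,  380.28656775])}
```

View pics/top0.png

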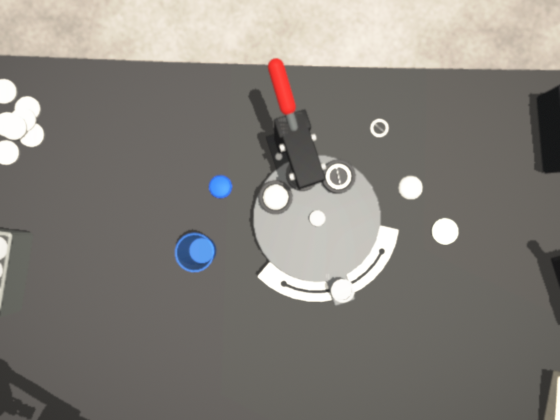

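View pics/side0.png

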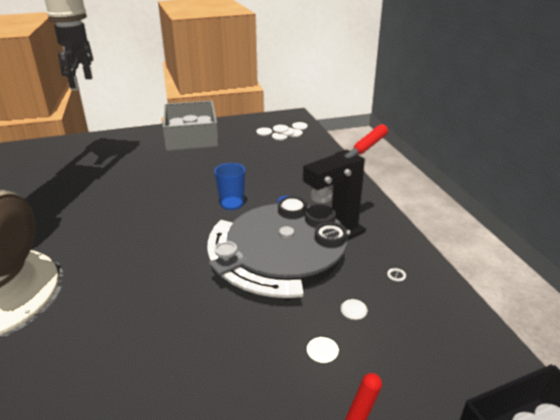

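```bash
python3 - <<'E'
from h import *
for n in ["axis","ram","plunger_cup","die_left","die_mid","die_right","shell","pinback","tumbler","spare_shell","badge"]:
    for c in ["top"]:
        r=finder.find_in(c,n); p=eyes.camera_params(c)
        print(n,c,[(round(q["p"],2),np.round(q["location"],1),np.round(proj(p,q["location"])[0])) for q in r])
for n in ["plunger_cup","shell"]:
        r=finder.find_in("side",n); p=eyes.camera_params("side")
        print(n,"side",[(round(q["p"],2),np.round(q["location"],1),np.round(proj(p,q["location"])[0])) for q in r])
E
```

```text
axis top []
ram top [(0.67, array([605.9, -35.5,  49.8]), array([311., 223.]))]
plunger_cup top [(0.79, array([478.9, -96.7,  85.1]), array([342., 289.])), (0.47, array([ 593.7, -319.5,    8.9]), array([445., 233.]))]
die_left top [(0.76, array([598.1, -58.1,  51.5]), array([322., 227.]))]
die_mid top [(0.81, array([600.8, -61.7,  53.7]), array([324., 226.])), (0.32, array([608.4, -39.7,  46.9]), array([313., 222.]))]
die_right top [(0.79, array([603.3, -58.5,  47.9]), array([322., 225.])), (0.71, array([609.2, -36.9,  49.7]), array([312., 222.]))]
shell top [(0.69, array([675.9, 154. ,   6.7]), array([222., 188.])), (0.62, array([651.3,  37.7,  76. ]), array([276., 199.]))]
pinback top [(0.69, array([703.1, -86.9,  70.1]), array([339., 175.])), (0.67, array([479.5, -96.4,  81.9]), array([342., 289.])), (0.18, array([605.7, -34.2,  51.6]), array([311., 223.]))]
tumbler top [(0.62, array([540.6, 203.2,  40.9]), array([194., 252.]))]
spare_shell top [(0.86, array([ 691.4, -244.9,    8.2]), array([410., 186.]))]
badge top [(0.8, array([ 593.6, -319.1,    9.4]), array([445., 233.]))]
plunger_cup side [(0.54, array([474.4, -99. ,  81.8]), array([224., 250.])), (0.48, array([604.5, -78.6,  50.1]), array([284., 245.]))]
shell side [(0.64, array([657.3,  33.6,  73.4]), array([292., 204.]))]
```

The top view shows the plunger head at (342,289), its index plate with holes at (283,283) and (381,251), and the tumbler at (195,252). The domed shell is in the left die at (276,198) and the pin ring is in the right die at (338,176). The shell being in the left die means a clockwise turn, to -0.785. I'll measure this more precisely next.

```bash
python3 - <<'E'
from h import *
im,d=eyes.get_image("top");p=eyes.camera_params("top")
c=im[120:320,230:430,::-1];cv2.imwrite("pics/topc.png",cv2.resize(c,(800,800),interpolation=cv2.INTER_CUBIC)[0:800][:,:][0:800:1] if 0 else cv2.resize(c,(600,600),interpolation=cv2.INTER_CUBIC))
# depth points
vv,uu=np.mgrid[100:330,200:450]
dd=d[100:330,200:450]
W=pix2world(p,np.c_[uu.ravel(),vv.ravel()],depth=dd.ravel());ok=dd.ravel()>0;W=W[ok]
def blob(lo,hi,c,r):
    m=(W[:,2]>lo)&(W[:,2]<hi)&(np.hypot(W[:,0]-c[0],W[:,1]-c[1])<r);return W[m]
b=blob(76,92,(478,-97),40);print("plunger",len(b),b[:,:2].mean(0),cv2.minEnclosingCircle(b[:,:2].astype(np.float32)),np.percentile(b[:,2],[5,50,95]))
b=blob(60,95,(652,36),40);print("shell",len(b),cv2.minEnclosingCircle(b[:,:2].astype(np.float32)),np.percentile(b[:,2],[5,50,95]))
b=blob(60,95,(703,-87),40);print("pin",len(b),cv2.minEnclosingCircle(b[:,:2].astype(np.float32)),np.percentile(b[:,2],[5,50,95]))
b=blob(44,58,(600,-50),180);print("disc z",np.median(b[:,2]))
# colour: index plate holes (dark in white)
E
```

```text
plunger 412 [476.32330421 -96.47053895] ((476.3115234375, -96.04177856445312), 22.229398727416992) [77.52169551 80.72289396 85.50223756]
shell 890 ((658.1290283203125, 36.896484375), 36.821407318115234) [65.03862136 72.24350913 75.59466836]
pin 856 ((701.4727172851562, -85.03579711914062), 33.77730178833008) [61.96146884 67.62418096 74.5671151 ]
disc z 50.55794834196418
```

View pics/topc.png

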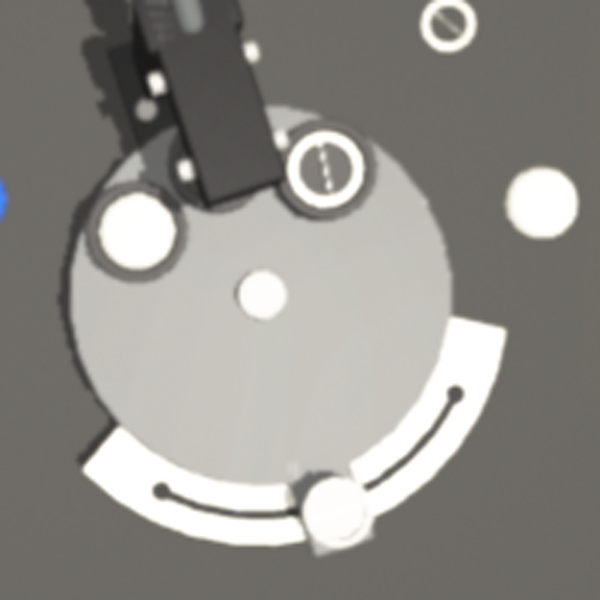

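```bash
python3 - <<'E'
from h import *
p=eyes.camera_params("top")
C=pix2world(p,[[230+262/3,120+295/3]],z=52)[0];print("axis",C)
e=pix2world(p,np.array([[72,300],[452,300],[262,105],[262,485]])/3+[230,120],z=52);print(np.hypot(*(e-C)[:,:2].T))
d=np.load("top0.npy")
for nm,c in [("plunger",(337,511)),("holeL",(161,490)),("holeR",(456,394)),("shell",(137,231)),("pin",(325,169)),("platepix",(130,460))]:
    u,v=c[0]/3+230,c[1]/3+120
    z={"plunger":84,"shell":72,"pin":69}.get(nm,45)
    w=pix2world(p,[[u,v]],z=z)[0]; zz=pix2world(p,[[u,v]],depth=[d[int(round(v)),int(round(u))]])[0]
    print(nm,w,"depthpt",zz,"r",np.hypot(*(w-C)[:2]),"ang",np.degrees(np.arctan2(*(w-C)[1::-1])))
u,v=130/3+230,460/3+120
im,_=eyes.get_image("top")
E
```

```text
axis [616.39947154 -47.41975578  52.        ]
[128.88327623 128.36580176 129.41215527 128.06996621]
plunger [476.34854992 -96.87533569  84.        ] depthpt [475.45678524 -97.92297079  76.52859477] r 148.5264792321733 ang -160.5505643319085
holeL [482.26122318  17.24656531  45.        ] depthpt [481.09374904  17.04295448  34.25381834] r 148.91206384422696 ang 154.26188311791103
holeR [ 553.1238561  -181.22710556   45.        ] depthpt [ 552.79890508 -183.17257871   36.16544065] r 148.01422352880655 ang -115.30880901205072
shell [656.06759082  38.48722788  72.        ] depthpt [655.82573398  38.47795541  75.47932103] r 94.6233033021907 ang 65.2145552937403
pin [701.28729874 -85.83844574  69.        ] depthpt [701.12288054 -85.65951254  70.41379927] r 93.17692281547298 ang -24.350644404647635
platepix [501.89791197  38.86791584  45.        ] depthpt [500.96582192  38.8992008   34.49497689] r 143.37422857313038 ang 142.99854540569197
```

```bash
cat >> h.py <<'E'
def rel(target):
    s=sensors.state();R=np.array(s["ee_rot"]);
    return np.round((R.T@(np.array(target,float)-s["ee_pos"]))/10,2), s
E
python3 - <<'E'
from h import *
print(rel([475.5,-97.5,125])[0])
E
```

```text
[ 10.63 -47.9  -49.64]
```

drive_tool(targets=[{"linear":[3,-12,-12.5],"rot":[0,0,0],"gripper":0},{"linear":[3,-12,-12.5],"rot":[0,0,0],"gripper":0},{"linear":[3,-12,-12.5],"rot":[0,0,0],"gripper":0},{"linear":[10.6,-47.9,-49.6],"rot":[0,0,0],"gripper":0},{"linear":[10.6,-47.9,-49.6],"rot":[0,0,0],"gripper":0},{"linear":[10.6,-47.9,-49.6],"rot":[0,0,0],"gripper":0},{"linear":[10.6,-47.9,-49.6],"rot":[0,0,0],"gripper":0},{"linear":[10.6,-47.9,-49.6],"rot":[0,0,0],"gripper":0},{"linear":[10.6,-47.9,-49.6],"rot":[0,0,0],"gripper":0},{"linear":[10.6,-47.9,-49.6],"rot":[0,0,0],"gripper":0},{"linear":[10.6,-47.9,-49.6],"rot":[0,0,0],"gripper":0},{"linear":[10.6,-47.9,-49.6],"rot":[0,0,0],"gripper":0},{"linear":[10.6,-47.9,-49.6],"rot":[0,0,0],"gripper":0},{"linear":[10.6,-47.9,-49.6],"rot":[0,0,0],"gripper":0},{"linear":[10.6,-47.9,-49.6],"rot":[0,0,0],"gripper":0},{"linear":[10.6,-47.9,-49.6],"rot":[0,0,0],"gripper":0},{"linear":[10.6,-47.9,-49.6],"rot":[0,0,0],"gripper":0},{"linear":[10.6,-47.9,-49.6],"rot":[0,0,0],"gripper":0},{"linear":[10.6,-47.9,-49.6],"rot":[0,0,0],"gripper":0},{"linear":[10.6,-47.9,-49.6],"rot":[0,0,0],"gripper":0}], newtons=60)

```text
time: 2.9
ee_pos: [475.7, -96.5, 125.6]
ee_rot: [[0.0, -0.935, 0.356], [-0.0, 0.356, 0.935], [-1.0, -0.001, -0.0]]
force: [0.4, -0.1, 0.4]
opening: 0.1
```

```bash
python3 - <<'E'
from h import *
im,d=eyes.get_image("wrist");p=eyes.camera_params("wrist");cv2.imwrite("pics/w1.png",im[...,::-1])
c=np.array([475.3,-97.8]);a=np.linspace(0,6.28,9)
print(proj(p,np.r_[[[*c,81]],np.c_[c[0]+22*np.cos(a),c[1]+22*np.sin(a),85+0*a]]).round())
s=sensors.state();print(proj(p,[s["ee_pos"],s["ee_pos"]-[0,0,44]]).round())
im,d=eyes.get_image("side");cv2.imwrite("pics/s1.png",cv2.resize(im[170:310,150:350,::-1],(800,560),interpolation=cv2.INTER_CUBIC))
E
```

```text
[[276. 229.]
 [288. 259.]
 [306. 244.]
 [307. 220.]
 [290. 202.]
 [264. 201.]
 [246. 218.]
 [246. 242.]
 [263. 258.]
 [287. 259.]]
[[278. 259.]
 [278. 229.]]
```

View pics/w1.png

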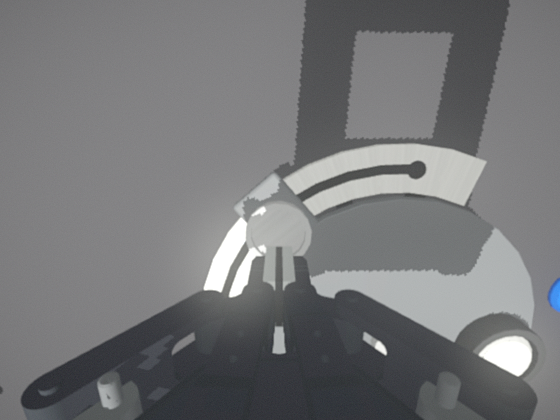

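View pics/s1.png

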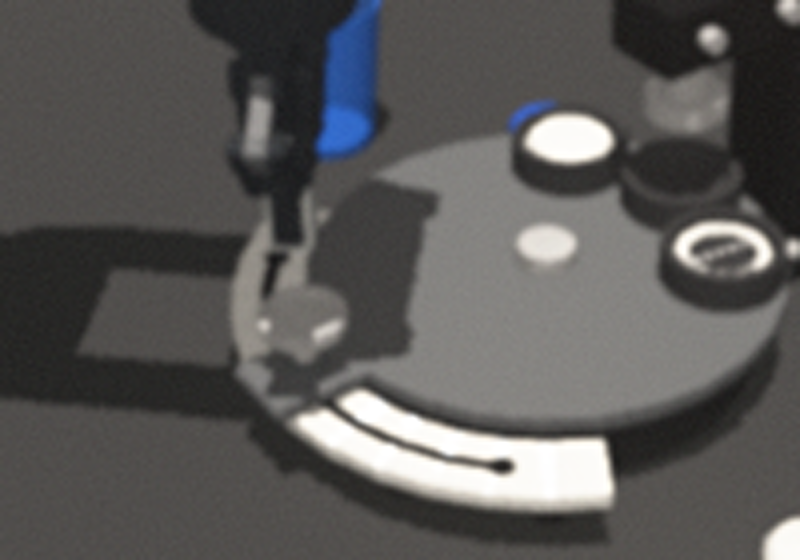

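The wrist view shows the cup ringed at about (279,230), and the TCP drops to (278,229), so it is centred. I'll descend in stages.

drive_tool(targets=[{"linear":[3,0,0],"rot":[0,0,0],"gripper":0},{"linear":[3.8,0,0],"rot":[0,0,0],"gripper":0},{"linear":[4.2,0,0],"rot":[0,0,0],"gripper":0},{"linear":[4.6,0,0],"rot":[0,0,0],"gripper":0},{"linear":[4.8,0,0],"rot":[0,0,0],"gripper":0},{"linear":[4.8,0,0],"rot":[0,0,0],"gripper":0},{"linear":[4.8,0,0],"rot":[0,0,0],"gripper":0}])

```text
time: 3.7
ee_pos: [475.9, -96.9, 78.0]
ee_rot: [[0.001, -0.934, 0.356], [-0.0, 0.356, 0.934], [-1.0, -0.001, -0.0]]
force: [-1.6, 0.3, 4.8]
opening: -0.1
```

drive_tool(targets=[{"linear":[0.2,0,0],"rot":[0,0,0],"gripper":0},{"linear":[0.4,0,0],"rot":[0,0,0],"gripper":0},{"linear":[0.6,0,0],"rot":[0,0,0],"gripper":0},{"linear":[0.75,0,0],"rot":[0,0,0],"gripper":0},{"linear":[0.85,0,0],"rot":[0,0,0],"gripper":0},{"linear":[0.85,0,0],"rot":[0,0,0],"gripper":0},{"linear":[0.85,0,0],"rot":[0,0,0],"gripper":0},{"linear":[0.85,0,0],"rot":[0,0,0],"gripper":0},{"linear":[0.85,0,0],"rot":[0,0,0],"gripper":0}])

```text
time: 4.6
ee_pos: [476.0, -97.0, 70.1]
ee_rot: [[0.001, -0.934, 0.356], [-0.001, 0.356, 0.934], [-1.0, -0.002, -0.0]]
force: [-3.2, 0.7, 8.1]
opening: -0.3
```

drive_tool(targets=[{"linear":[0.05,0,0],"rot":[0,0,0],"gripper":0},{"linear":[0.1,0,0],"rot":[0,0,0],"gripper":0},{"linear":[0.1,0,0],"rot":[0,0,0],"gripper":0},{"linear":[0.1,0,0],"rot":[0,0,0],"gripper":0}])

```text
time: 5.0
ee_pos: [476.1, -97.2, 69.6]
ee_rot: [[0.002, -0.934, 0.356], [-0.001, 0.356, 0.934], [-1.0, -0.002, -0.001]]
force: [-3.7, -0.1, 8.5]
opening: 0.4
```

```bash
python3 - <<'E'
from h import *
for i in range(3):
    s=sensors.state();print(s["force"].round(2),s["moment"].round(2),s["ee_pos"].round(2))
    im,d=eyes.get_image("wrist")
cv2.imwrite("pics/w2.png",im[...,::-1])
# arc in tool axes from current pose
C=np.array([616.4,-47.4]);s=sensors.state();R=s["ee_rot"];P=s["ee_pos"]
v=P[:2]-C;print("r",np.hypot(*v))
for a in range(0,-50,-5):
    t=np.radians(a);q=C+np.array([[np.cos(t),-np.sin(t)],[np.sin(t),np.cos(t)]])@v
    print(a,q.round(1),(R.T@np.r_[q-P[:2],0]/10).round(2))
E
```

```text
[-3.66 -0.06  8.51] [ 0.02  0.77 -0.02] [476.08 -97.2   69.56]
[-4.46 -0.56  8.07] [-0.06  0.77 -0.  ] [476.11 -97.19  69.58]
[-4.1   0.37  8.02] [-0.02  0.8   0.06] [476.09 -97.18  69.55]
r 148.86615674330676
0 [476.1 -97.2] [0. 0. 0.]
-5 [472.3 -84.8] [-0.    0.8   1.02]
-10 [469.6 -72.1] [-0.    1.5   2.12]
-15 [468.  -59.2] [-0.01  2.11  3.26]
-20 [467.5 -46.2] [-0.01  2.62  4.46]
-25 [468.2 -33.2] [-0.01  3.02  5.69]
-30 [470.  -20.4] [-0.01  3.31  6.96]
-35 [472.9  -7.7] [-0.01  3.48  8.25]
-40 [476.9   4.6] [-0.01  3.55  9.54]
-45 [482.   16.6] [-1.000e-02  3.500e+00  1.084e+01]
```

drive_tool(targets=[{"linear":[0.05,0,0],"rot":[0,0,0],"gripper":0},{"linear":[0.1,0,0],"rot":[0,0,0],"gripper":0},{"linear":[0.15,0,0],"rot":[0,0,0],"gripper":0},{"linear":[0.15,0,0],"rot":[0,0,0],"gripper":0},{"linear":[0.15,0,0],"rot":[0,0,0],"gripper":0}])

```text
time: 5.65
ee_pos: [476.3, -97.5, 68.9]
ee_rot: [[0.002, -0.934, 0.356], [-0.002, 0.356, 0.934], [-1.0, -0.003, -0.001]]
force: [-6.0, 0.1, 13.7]
opening: 0.1
```

View pics/w2.png

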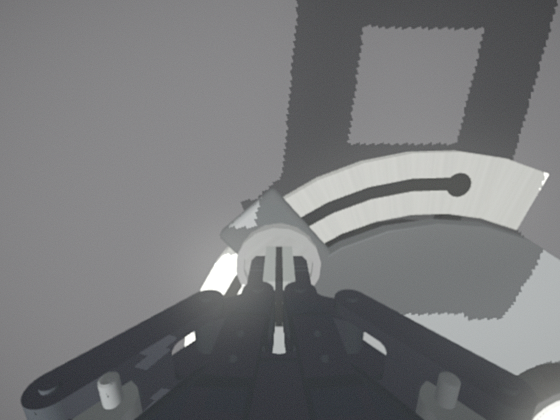

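The force rose to 13.7 N, above the 9 N spring, so the plunger is at its bottom stop. The arrow of the slot leads right in the wrist view, which is the clockwise side. I'll swing it to about -40° in small steps.

drive_tool(targets=[{"linear":[0.08,0.21,0.24],"rot":[0,0,0],"gripper":0},{"linear":[0.08,0.41,0.5],"rot":[0,0,0],"gripper":0},{"linear":[0.08,0.8,1.02],"rot":[0,0,0],"gripper":0},{"linear":[0.08,1.16,1.56],"rot":[0,0,0],"gripper":0},{"linear":[0.08,1.5,2.12],"rot":[0,0,0],"gripper":0},{"linear":[0.08,1.82,2.68],"rot":[0,0,0],"gripper":0},{"linear":[0.08,2.11,3.26],"rot":[0,0,0],"gripper":0},{"linear":[0.08,2.38,3.86],"rot":[0,0,0],"gripper":0},{"linear":[0.08,2.62,4.46],"rot":[0,0,0],"gripper":0}])

```text
time: 6.55
ee_pos: [468.5, -46.7, 69.0]
ee_rot: [[0.005, -0.934, 0.356], [-0.003, 0.356, 0.934], [-1.0, -0.005, -0.001]]
force: [-0.7, -1.5, 9.5]
opening: -0.1
```

```bash
python3 - <<'E'
from h import *
im,d=eyes.get_image("top");cv2.imwrite("pics/t3.png",cv2.resize(im[120:320,200:430,::-1],(690,600),interpolation=cv2.INTER_CUBIC))
im,d=eyes.get_image("wrist");cv2.imwrite("pics/w3.png",im[...,::-1])
s=sensors.state();print(s["force"].round(2),s["ee_pos"].round(2))
E
```

```text
[-0.18  0.7  10.29] [468.46 -46.14  68.97]
```

View pics/t3.png

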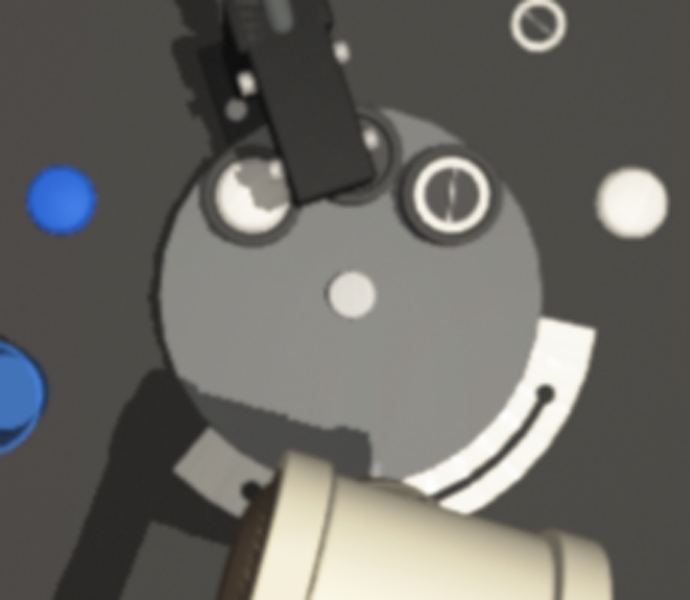

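View pics/w3.png

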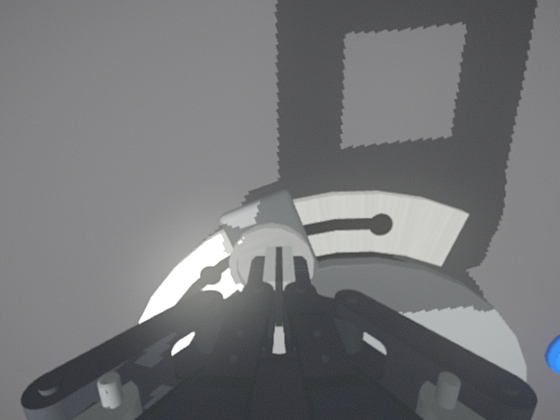

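The table is following, at roughly -20°, and the shell is moving under the head at crop pixel (250,195). I'll work out the rest of the arc.

```bash
python3 - <<'E'
from h import *
p=eyes.camera_params("top")
C=np.array([616.4,-47.4])
w=pix2world(p,[[200+452/3,120+195/3]],z=69)[0][:2]-C
th=np.degrees(np.arctan2(w[1],w[0]));print("turn",th+24.9,np.hypot(*w))
s=sensors.state();R=s["ee_rot"];P=s["ee_pos"]
v=P[:2]-C;print("r",np.hypot(*v),"tool ang",np.degrees(np.arctan2(v[1],v[0])))
for a in np.arange(0,-32,-2.5):
    t=np.radians(a);q=C+np.array([[np.cos(t),-np.sin(t)],[np.sin(t),np.cos(t)]])@v
    print(a,q.round(1),(R.T@np.r_[q-P[:2],68.9-P[2]]/10).round(2))
E
```

```text
turn -18.06834385534718 93.15394964457553
r 147.9422627236066 tool ang 179.5107296410464
0.0 [468.5 -46.1] [0.01 0.   0.  ]
-2.5 [468.7 -39.7] [0.01 0.21 0.61]
-5.0 [469.1 -33.2] [0.   0.4  1.23]
-7.5 [469.9 -26.8] [0.   0.55 1.85]
-10.0 [470.9 -20.5] [0.   0.68 2.49]
-12.5 [472.2 -14.1] [0.   0.78 3.12]
-15.0 [473.8  -7.9] [0.   0.86 3.77]
-17.5 [475.7  -1.7] [-0.    0.9   4.41]
-20.0 [477.8   4.4] [-0.    0.92  5.05]
-22.5 [480.2  10.4] [-0.    0.91  5.7 ]
-25.0 [482.9  16.3] [-0.    0.87  6.34]
-27.5 [485.8  22. ] [-0.    0.81  6.99]
-30.0 [488.9  27.7] [-0.    0.71  7.62]
```

drive_tool(targets=[{"linear":[0.08,0.1,0.3],"rot":[0,0,0],"gripper":0},{"linear":[0.08,0.21,0.61],"rot":[0,0,0],"gripper":0},{"linear":[0.08,0.4,1.23],"rot":[0,0,0],"gripper":0},{"linear":[0.08,0.55,1.85],"rot":[0,0,0],"gripper":0},{"linear":[0.08,0.68,2.49],"rot":[0,0,0],"gripper":0},{"linear":[0.08,0.78,3.12],"rot":[0,0,0],"gripper":0},{"linear":[0.08,0.86,3.77],"rot":[0,0,0],"gripper":0},{"linear":[0.08,0.9,4.41],"rot":[0,0,0],"gripper":0},{"linear":[0.08,0.92,5.05],"rot":[0,0,0],"gripper":0},{"linear":[0.08,0.92,5.4],"rot":[0,0,0],"gripper":0},{"linear":[0.08,0.92,5.4],"rot":[0,0,0],"gripper":0}])

```text
time: 7.75
ee_pos: [480.0, 7.9, 69.0]
ee_rot: [[0.007, -0.935, 0.355], [-0.002, 0.355, 0.935], [-1.0, -0.007, 0.0]]
force: [-0.1, 1.0, 9.3]
opening: 0.3
```

```bash
python3 - <<'E'
from h import *
im,d=eyes.get_image("top");cv2.imwrite("pics/t4.png",cv2.resize(im[120:320,200:430,::-1],(690,600),interpolation=cv2.INTER_CUBIC))
im,d=eyes.get_image("wrist");cv2.imwrite("pics/w4.png",im[...,::-1])
s=sensors.state();print(s["force"].round(2),s["ee_pos"].round(2))
E
```

```text
[-0.14  1.47  9.37] [479.89   7.75  68.97]
```

View pics/t4.png

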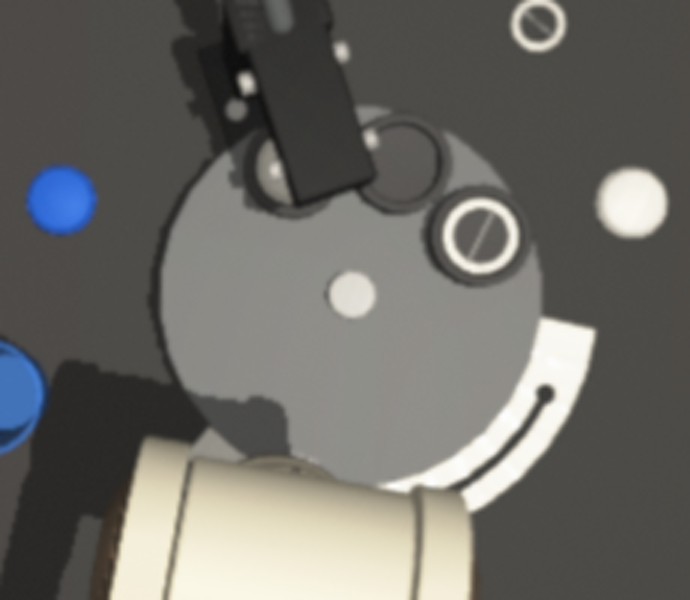

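View pics/w4.png

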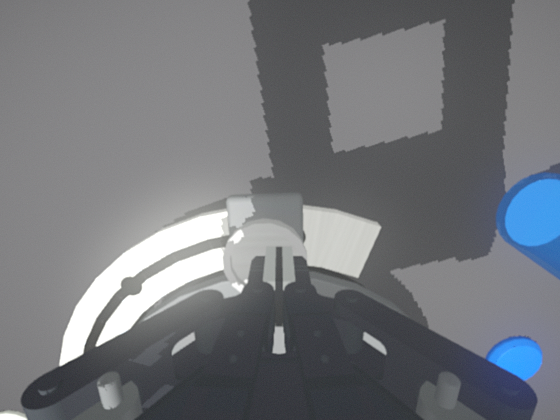

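```bash
python3 - <<'E'
from h import *
im,d=eyes.get_image("top")
p=eyes.camera_params("top")
C=np.array([616.4,-47.4])
for uv in ([481,235],):
  w=pix2world(p,[[200+uv[0]/3,120+uv[1]/3]],z=69)[0][:2]-C
  th=np.degrees(np.arctan2(w[1],w[0]));print("turn",th+24.9,np.hypot(*w))
# mid die fit: crop px (402,164)->rim outer z=74
w=pix2world(p,[[200+402/3,120+164/3]],z=74)[0][:2]-C;print("mid die ang",np.degrees(np.arctan2(w[1],w[0])),np.hypot(*w))
s=sensors.state();R=s["ee_rot"];P=s["ee_pos"]
v=P[:2]-C;print("r",np.hypot(*v),"tool ang",np.degrees(np.arctan2(v[1],v[0])))
for a in np.arange(0,-11,-1):
    t=np.radians(a);q=C+np.array([[np.cos(t),-np.sin(t)],[np.sin(t),np.cos(t)]])@v
    print(a,q.round(1),(R.T@np.r_[q-P[:2],68.9-P[2]]/10).round(2))
E
```

```text
turn -38.37918173231809 93.34943374595284
mid die ang -18.416836919077152 92.11904162824653
r 147.22014295445086 tool ang 158.01241894667592
0 [479.9   7.7] [ 0.01  0.   -0.  ]
-1 [480.9  10.1] [ 0.01 -0.01  0.26]
-2 [481.9  12.5] [ 0.01 -0.02  0.51]
-3 [483.   14.8] [ 0.01 -0.04  0.77]
-4 [484.1  17.1] [ 0.01 -0.06  1.03]
-5 [485.2  19.4] [ 0.01 -0.08  1.28]
-6 [486.4  21.7] [ 0.01 -0.11  1.54]
-7 [487.6  23.9] [ 0.01 -0.15  1.79]
-8 [488.9  26.2] [ 0.01 -0.18  2.05]
-9 [490.2  28.4] [ 0.01 -0.23  2.3 ]
-10 [491.5  30.6] [ 0.01 -0.28  2.55]
```

The table is at -38.4° ±1 by the ring position, and the tool is against the rim, so about 6.6° remain. I'll move 4° more with the plunger pressed, ease up to about 72 mm so the collar rides under the plate, then creep to the hole.

drive_tool(targets=[{"linear":[0.06,-0.01,0.26],"rot":[0,0,0],"gripper":0},{"linear":[0.06,-0.02,0.51],"rot":[0,0,0],"gripper":0},{"linear":[0.06,-0.04,0.77],"rot":[0,0,0],"gripper":0},{"linear":[0.0,-0.06,1.03],"rot":[0,0,0],"gripper":0},{"linear":[-0.15,-0.06,1.03],"rot":[0,0,0],"gripper":0},{"linear":[-0.3,-0.06,1.03],"rot":[0,0,0],"gripper":0},{"linear":[-0.3,-0.06,1.03],"rot":[0,0,0],"gripper":0},{"linear":[-0.3,-0.07,1.15],"rot":[0,0,0],"gripper":0},{"linear":[-0.3,-0.08,1.28],"rot":[0,0,0],"gripper":0},{"linear":[-0.3,-0.09,1.4],"rot":[0,0,0],"gripper":0},{"linear":[-0.3,-0.11,1.5],"rot":[0,0,0],"gripper":0},{"linear":[-0.3,-0.11,1.5],"rot":[0,0,0],"gripper":0}])

```text
time: 9.1
ee_pos: [486.4, 21.6, 72.3]
ee_rot: [[0.007, -0.935, 0.356], [-0.002, 0.356, 0.935], [-1.0, -0.007, 0.001]]
force: [-2.8, 1.0, 6.9]
opening: -0.0
```

```bash
cat > look.py <<'E'
import sys
from h import *
n=sys.argv[1]
s=sensors.state();print(s["time"],s["force"].round(2),s["ee_pos"].round(2))
im,d=eyes.get_image("top");cv2.imwrite(f"pics/t{n}.png",cv2.resize(im[120:320,200:430,::-1],(690,600),interpolation=cv2.INTER_CUBIC))
w,_=eyes.get_image("wrist");cv2.imwrite(f"pics/w{n}.png",w[...,::-1])
p=eyes.camera_params("top");C=np.array([616.4,-47.4])
# ring centroid: bright pixels near r=94 on right side
vv,uu=np.mgrid[0:420,0:560];X=pix2world(p,np.c_[uu.ravel(),vv.ravel()],z=69).reshape(420,560,3)[...,:2]-C
r=np.hypot(X[...,0],X[...,1]);a=np.degrees(np.arctan2(X[...,1],X[...,0]))
g=im.min(2);m=(r<128)&(r>60)&(a<-25)&(a>-100)&(g>170)
m=cv2.morphologyEx(m.astype(np.uint8),cv2.MORPH_OPEN,np.ones((2,2)))>0
pts=X[m].astype(np.float32);c,rad=cv2.minEnclosingCircle(pts);print("ring",c,rad,len(pts),"turn",np.degrees(np.arctan2(c[1],c[0]))+25.0)
E
python3 look.py 5
```

```text
9.1 [-2.78  0.99  6.92] [486.42  21.64  72.27]
ring (14.174738883972168, -100.16921997070312) 45.515403747558594 213 turn -56.94567007963077
```

View pics/w5.png

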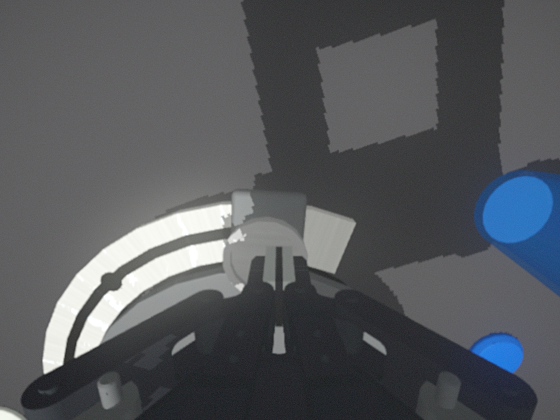

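View pics/t5.png

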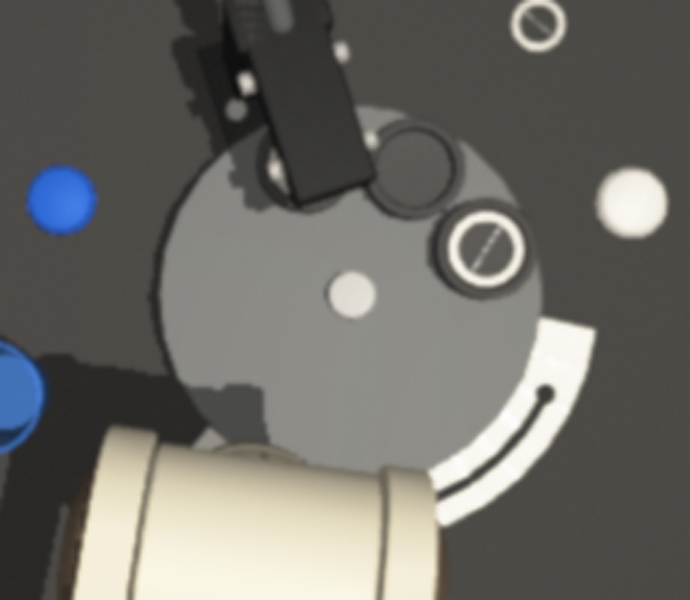

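The ring is at crop pixel (486,248), which puts the table at about -44°. The plunger still presses back 6.9 N at 72.3 mm, i.e. above the plate-rest height, so the collar appears to be entering the hole. I'll ease up and watch whether it follows.

drive_tool(targets=[{"linear":[-0.1,0,-0.05],"rot":[0,0,0],"gripper":0},{"linear":[-0.2,0,-0.1],"rot":[0,0,0],"gripper":0},{"linear":[-0.3,0,-0.15],"rot":[0,0,0],"gripper":0},{"linear":[-0.4,0,-0.2],"rot":[0,0,0],"gripper":0},{"linear":[-0.4,0,-0.2],"rot":[0,0,0],"gripper":0},{"linear":[-0.4,0,-0.2],"rot":[0,0,0],"gripper":0}])

```text
time: 9.8
ee_pos: [486.0, 19.9, 76.6]
ee_rot: [[0.008, -0.935, 0.356], [-0.002, 0.356, 0.935], [-1.0, -0.008, 0.001]]
force: [-0.2, 2.3, 6.3]
opening: -0.0
```

At 76.6 mm the force is still about 6 N, so the plunger has followed into the hole. Lifting clear.

drive_tool(targets=[{"linear":[-0.1,0,-0.1],"rot":[0,0,0],"gripper":0},{"linear":[-0.2,0,-0.2],"rot":[0,0,0],"gripper":0},{"linear":[-0.3,0,-0.3],"rot":[0,0,0],"gripper":0},{"linear":[-0.4,0,-0.4],"rot":[0,0,0],"gripper":0},{"linear":[-0.6,0,-0.4],"rot":[0,0,0],"gripper":0},{"linear":[-1.0,0,-0.4],"rot":[0,0,0],"gripper":0},{"linear":[-2,0,-0.4],"rot":[0,0,0],"gripper":0},{"linear":[-4,0,-0.4],"rot":[0,0,0],"gripper":0},{"linear":[-8,0,-0.4],"rot":[0,0,0],"gripper":0},{"linear":[-10,4,-2],"rot":[0,0,0],"gripper":0},{"linear":[-12,8,-3],"rot":[0,0,0],"gripper":0},{"linear":[-12,12,-4.5],"rot":[0,0,0],"gripper":0},{"linear":[-12,12,-4.5],"rot":[0,0,0],"gripper":0},{"linear":[-12,12,-4.5],"rot":[0,0,0],"gripper":0}])

```text
time: 11.2
ee_pos: [356.7, 20.7, 196.7]
ee_rot: [[0.01, -0.934, 0.356], [-0.002, 0.356, 0.935], [-1.0, -0.01, 0.002]]
force: [0.7, -0.3, 0.4]
opening: -0.1
```

```bash
python3 look.py 6; python3 - <<'E'
from h import *
im,d=eyes.get_image("side");cv2.imwrite("pics/s6.png",cv2.resize(im[170:310,150:350,::-1],(800,560),interpolation=cv2.INTER_CUBIC))
p=eyes.camera_params("side")
for c in ["side"]:
  for n in ["plunger_cup","shell"]:
    print(n,[(round(q["p"],2),np.round(q["location"],1)) for q in finder.find_in(c,n)])
im,d=eyes.get_image("top")
for n in ["plunger_cup","pinback","tumbler","spare_shell","badge"]:
    print(n,[(round(q["p"],2),np.round(q["location"],1)) for q in finder.find_in("top",n)])
E
```

```text
11.2 [ 0.67 -0.32  0.41] [356.71  20.74 196.7 ]
ring (36.29877471923828, -101.64923858642578) 63.89519119262695 789 turn -45.34843790496008
plunger_cup []
shell [(0.74, array([ 655.5, -126.2,   64.9])), (0.73, array([703.7, -18.3,  72.6])), (0.55, array([681.9, 154.1,   7.1]))]
plunger_cup [(0.71, array([485. ,  16.6,  81.4]))]
pinback [(0.69, array([ 816.9, -177.5,    8.5])), (0.48, array([ 653.1, -132.4,   69.6]))]
tumbler [(0.72, array([539.4, 201.1,  41.1])), (0.65, array([ 652.1, -134.3,   66.8]))]
spare_shell [(0.68, array([ 690.9, -245.7,    5.5]))]
badge [(0.58, array([ 594.9, -320.2,    5.3]))]
```

View pics/t6.png

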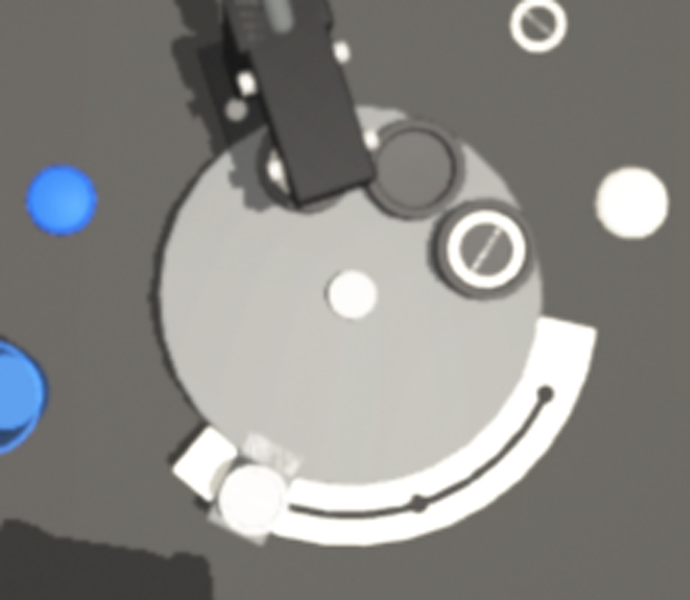

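View pics/s6.png

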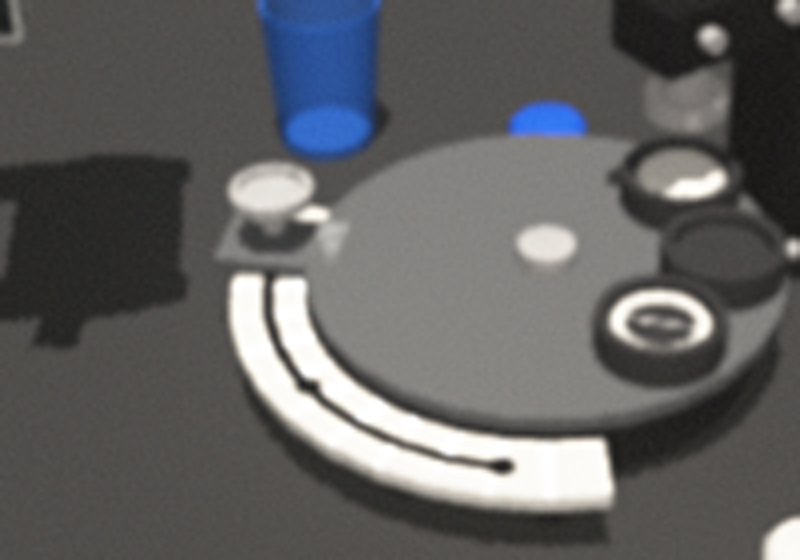

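View pics/w6.png

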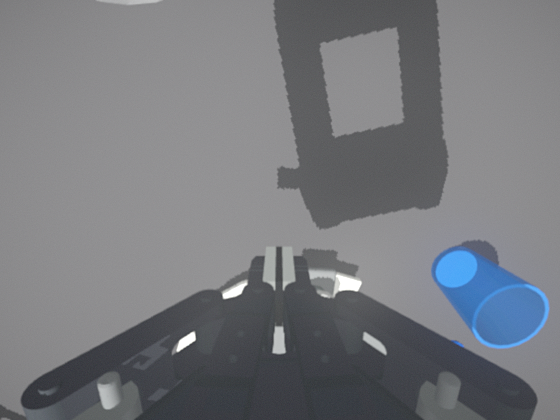

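```bash
python3 - <<'E'
from h import *
p=eyes.camera_params("top");C=np.array([616.4,-47.4])
for nm,uv,z in [("plunger",(251.5,498),84),("ring",(486.5,248),69),("holeR",(545,394),45),("holeM",(419,503),45)]:
  w=pix2world(p,[[200+uv[0]/3,120+uv[1]/3]],z=z)[0][:2]-C;print(nm,(w+C).round(1),np.hypot(*w).round(1),np.degrees(np.arctan2(w[1],w[0])).round(2))
im,d=eyes.get_image("top")
vv,uu=np.mgrid[200:330,230:360];W=pix2world(p,np.c_[uu.ravel(),vv.ravel()],depth=d[200:330,230:360].ravel())
m=(W[:,2]>70)&(W[:,2]<95)&(np.hypot(W[:,0]-484,W[:,1]-16)<35);b=W[m];print("plunger",len(b),cv2.minEnclosingCircle(b[:,:2].astype(np.float32)),np.percentile(b[:,2],[5,50,95]),b[:,2].mean())
r,t=np.hypot(*(W[:,:2]-[484,16]).T),0
print("floor",np.median(W[r<14,2]))
d0=np.load("top0.npy")
W=pix2world(p,np.c_[uu.ravel(),vv.ravel()],depth=d0[200:330,230:360].ravel());print("floor before",np.median(W[np.hypot(W[:,0]-476,W[:,1]+97)<14,2]))
im,ds=eyes.get_image("side");ps=eyes.camera_params("side")
sh=pix2world(ps,[[150+680/4,170+172/4],[150+682/4,170+168/4]],z=76);print("shell centre approx",sh, "ram approx",C+94*np.array([np.cos(np.radians(20)),np.sin(np.radians(20))]))
r=finder.silhouettes("side","shell")
for q in r[:3]:
    ys,xs=np.nonzero(q["pixels"]);print(q["p"],xs.mean(),ys.mean(),len(xs))
    X=pix2world(ps,np.c_[xs,ys],depth=ds[ys,xs]);print(X.mean(0),X[:,2].max(),X.min(0),X.max(0))
E
```

```text
plunger [481.3  17.5] 149.9 154.33
ring [ 649.8 -134.6] 93.4 -69.05
holeR [ 553.1 -180.6] 147.4 -115.43
holeM [476.9 -96.8] 148.0 -160.49
plunger 409 ((480.8708190917969, 17.05356788635254), 22.064327239990234) [77.52370163 80.65420959 85.25705283] 80.94101381317414
floor 79.55279154566253
floor before 79.71947775672244
shell centre approx [[703.9632136  -21.77522601  76.        ]
 [706.43669175 -18.30137169  76.        ]] ram approx [704.73110635 -15.25010653]
0.6 319.9481865284974 213.34715025906735 193
[703.05366766 -23.6096621   76.45244817] 655.8719875667381 [ 371.27526807 -844.19133188   68.45398642] [728.39895545  11.61663818 655.87198757]
```

Plunger height is the same as before (floor 79.6 mm now, 79.7 mm at the start), and its bearing of 154.3° is 45.1° clockwise of the start. The surrounding objects haven't moved. Handing in.

```bash
python3 - <<'E'
from h import *
print(sensors.state()["qd"].round(2)); print(arm.hand_in())
E
```

```text
[-0.07 -0.14 -0.04  0.04 -0.09 -0.04]
the job is handed in; nothing more can be done
None
```

The shell was in the left die, so I turned the table clockwise and the shell's die is now under the ram. I pressed the plunger to its bottom stop with the shut fingertips and swung the table about 45° with it held down. I then eased up until the plunger followed the fingers into the next hole, lifted clear, and handed in at about 12 s. The highest force reading I saw was 13.7 N vertical, well under the 60 N limit.

**Last checks:**
- **Plunger:** it is back at its starting height (floor measured 79.6 mm, against 79.7 mm at the start) and sits at about -45.1°, in the hole.
- **Shell:** it lies in its die under the ram. One rough side-camera reading put it 6–7 mm from the ram point and another about 3.5 mm, but that view is partly hidden. The die recess itself limits how far the shell can shift to about 1.5 mm.
- **Ring and surroundings:** the pin-back ring is in its die, and the tumbler, spare shell and badge are within about 2 mm of where they were.

**Checks that failed or disagreed:**
- My automatic ring-angle fit picked up stray bright pixels (it gave a radius of 64 mm where the ring has 25 mm), so I ignored it and used positions read from the pictures.
- The side-camera finder did not find the plunger, and the finder gave some wrong hits at the ring. I also ignored those.

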